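Pop open a push-to-open spice cupboard

TASK

Open the little cupboard with the blue door without grasping anything: push the door in with the fingers near its free edge (a small steel dot marks the catch) until the push-to-open catch lets go and the door springs ajar, then push it round from behind until it stands wide open, square to the cupboard or further, and leave it there. Never pinch the door, keep the white door shut on its catch, and leave the jars, timer and canister where they stand.

Things in the scene. Friction and masses are not known exactly. Their poses are not given: they have to be found in the camera images.
- blue_cupboard: Target: light-wood cupboard with a blue door, fixed on the worktop, 190 wide (y) x 150 deep (x) x 200 mm high; origin at the centre of its underside; its own -x axis points out of the front, towards the robot (yaw up to 0.3). The handleless door covers the front: 182 wide, 15 thick, 24 to 198 mm above the worktop, front face at local x -0.096, hinged at the left (+y).
- blue_door (a joint): Blue door's angle (rad): 0 shut on its catch, pushed in negative (-0.018 frees the catch, 3 mm and 4 to 7 N at the dot; stop at -0.032: 9 N there is sure), open positive (1.57 square, end stop 1.75). Once freed, as the finger backs off, a spring drives it out to 0.4 to 0.6 within about 1 s; beyond that it turns with slight friction and stays where left. The catch does not hook again.
- blue_press (a point): Centre of the 14 mm steel dot on the blue door's front face: 160 mm from the hinge line, 22 mm from the free edge, 20 mm below the door's top edge. Moves with the door and has its axes (-x out of the front face, y along the width towards the hinge).
- blue_edge (a point): Middle of the thickness of the blue door's free upright edge, 20 mm below its top edge; moves with the door (front and back faces are 7.5 mm either side along its local x).
- blue_hinge (a point): Point on the blue door's upright hinge line, at the height of the dot (178 mm above the worktop). It lies 6 mm behind the shut door's back face; the free edge is 182 mm from it.
- white_cupboard: Same cupboard with a white door, standing to the left or right of the blue one; to be left shut. Origin and sizes as for the blue one.
- white_door (a joint): Angle of the white door, 0 shut on its catch.
- green_jar: Spice jar with a green cap, 42 mm across, 99 mm high, standing loose inside the blue cupboard; origin at the centre of its foot.
- yellow_jar: Spice jar with a yellow cap, 45 mm across, 100 mm high, loose on the worktop at the right; origin at the centre of its foot.
- timer: Red and white twist timer, 68 mm across, 56 mm high, loose on the worktop at the right; origin at the centre of its foot.
- canister: Canister with a red lid, 99 mm across, 124 mm high, loose on the worktop at the left; origin at the centre of its foot.
Not all that is in view belongs to the job. There is more than one size of the yellow_jar; the one meant has the size given above.

How it is judged:
On the way, in this order (a step that is already met when the one before it is completed fails the run):
1. the blue door is pushed in with the fingers (value of joint blue_door below -0.012 rad and contact force between the fingers and blue_door_c1 above 0.5 N).
2. the catch has let go and the blue door is ajar (value of joint blue_door above 0.2 rad), for 0.1 s.
At the end, for the whole second after the job is handed in: The blue door stands at rest at 1.4 rad (80 degrees) or more; the white door is still shut (under 0.02 rad); the two jars stand upright, and jars, timer and canister are within 20 mm of where they stood (value of joint blue_door above 1.4 rad and velocity of joint blue_door between -0.05 and 0.05 rad/s and value of joint white_door below 0.02 rad and distance of each of green_jar, yellow_jar, timer, canister from where it was at the start of the episode below 0.02 m and angle between each of green_jar, yellow_jar's own z axis and vertical below 0.2 rad); the robot touches nothing.
It fails at once if the blue door is pinched between the fingers (front and back pressed at once, over 2 N each) (contact force between the fingers and blue_door_c1 above 2 N and contact force between the fingers and blue_door_c2 above 2 N).
It fails at once if the white door's catch is released (value of joint white_door above 0.05 rad).
It fails at once if a jar, the timer or the canister is moved, lifted or carried more than 30 mm (distance of any of green_jar, yellow_jar, timer, canister from where it was at the start of the episode above 0.03 m).
It also fails if it takes over 54 s, if anything falls off the work surface, if the arm or the gripper's body presses on something with over 40 N, if the wrist force passes 120 N, or if a joint passes its speed limit or range.

ROBOT

A 6-joint arm with a two-finger parallel gripper is mounted at the origin on a cart in front of the work surface, level with it; the furniture and walls round the work are solid. World frame = base frame: x ahead of the robot, y to its left, z up, the work surface at z = 0. Lengths are in m, angles in rad, forces in N, time in s.
With the tool pointing down it reaches from about 0.4 to 0.825 m from the base axis. Payload 7 kg.
Tool frame: the origin (TCP) lies between the finger pads; the fingertips stand 22 mm ahead of it and the grasp point (between the pads) lies 3 mm ahead of it; z points along the fingers, y is the line along which they close (so a half turn about z gives the same grasp; the last joint's range is limited). The gripper opens to 85 mm and grips with 20 to 120 N. Pads are 22 mm wide; open, the fingers measure 114 mm over their backs; the gripper's body (76 mm by 85 mm) begins 54 mm behind the grasp point. The pads swing forward as they close: fully open they stand 13 mm farther back than shut.
Start: joints at [1.557, 0.359, 0.012, 0, -1.224, -0.288], TCP at [0.201, 0.644, 0.253] pointing down, gripper open.
Joint ranges: [-3.07, 3.07], [-1.43, 2.12], [-1.02, 1.25], [-3.03, 1.67], [-3.05, -0], [-3.03, 3.03]. Speed limits (rad/s): [2.39, 2.39, 3.01, 3.14, 3.14, 3.14].

INTERFACE

Orientations are given as a unit quaternion [x, y, z, w].
In Python, from workcell import robot gives the robot as it stands.
- The arm moves only by the shell command python3 -m handwheel 'ROWS' [OPENING] [FORCE]. ROWS is JSON, a list of rows, each a list of 4 numbers: the shift along the tool's x, y, z in cm, then the turn about the tool's z in degrees. A call has 1 to 8 rows; each row shifts and turns the commanded pose from where the row before left it, along the tool's axes as they then stand; what a row does not reach is not made up. A row lasts 1/10 s, in which the tool goes at most 50 mm and 8.59 degrees, less where a joint would pass 70% of its speed; a pose out of reach is approached as far as the arm can. A call is refused whole if a number of a shift passes 5 or a number of a turn 8.59, either way. A call with a gripper value outside its range is refused whole. OPENING is the opening, from 0 (shut) to 1 (fully open), set as the call begins (- or left out, the last holds). The fingers move at their own pace and stop on an object; FORCE is the grip in N (left out, the last holds). Time passes only in rows, so rows that do not move let the fingers close. It gives the time, the measured TCP pose, the force, the opening and the grip force at its end, in the units of the state.
- robot.get_obs(): the state, without advancing time (a new reading comes with each control period).
- robot.capture(name): name is "scene" or "top"; returns a dict with "pixels" (400x640x3 uint8, blue, green, red), "z_map" (400x640 float32, m along the optical axis (not along the pixel's ray), 0 where there is no reading), "intrinsics" (3x3 intrinsics, pixels), "k1" (the pictures are not rectified: a ray, as slopes to the right and down, at radius r is drawn at 1 + k1 r^2 times it, then the intrinsics apply), "pose" (4x4, takes a point from camera to world coordinates). Camera axes: x right, y down, z forward; pixel columns grow to the right and rows downward; lengths in m; the calibration is good to about 2 mm. A picture is of the moment at which its call begins.
- robot.finish_job(): hands the job in; it is judged then, once.
The state is a dict: "t": time; "joint_pos": joint angles; "dq": joint speeds; "tau": joint torques, N m; "ee_pos": TCP position; "ee_rot": TCP orientation; "ft_force": force on the tool from outside, world axes, zero at the start; "moment": the same for the moment, N m; "width": finger opening in m; "finger_force": force on a finger pad.
Only numpy, scipy, OpenCV 4.12 (cv2) and the standard library are available. Lean on these libraries where they do the work, as an engineer would, in place of code of your own. Each camera call takes 0.05 s, during which the arm holds its last target. There are 200 camera calls.

## Working session

There is one attempt and no reset: what is moved stays moved. The work goes in short steps, Python scripts to look and compute and a shell command to move; the robot and the scene stay as the last step left them, time stands still between calls to the robot, and variables do not carry over. Pictures are saved under pics/ and viewed, at most 10 in all, crops included, and the job is handed in when it is done.

```bash
mkdir -p pics; ls; cat > h.py <<'E'
import numpy as np, cv2
from workcell import robot
def grab(n,save=None):
    c=robot.capture(n)
    if save: cv2.imwrite('pics/'+save,c['pixels'])
    return c
def world(c,uv,z=None):
    """pixel(s) -> world points by depth map"""
    uv=np.atleast_2d(uv).astype(float); K=np.array(c['intrinsics']); k1=c['k1']
    d=np.c_[(uv[:,0]-K[0,2])/K[0,0],(uv[:,1]-K[1,2])/K[1,1]]
    s=d.copy()
    for _ in range(10): s=d/(1+k1*(s**2).sum(1,keepdims=True))
    P=np.array(c['pose']); r=np.c_[s,np.ones(len(s))]@P[:3,:3].T; o=P[:3,3]
    if z is not None: t=(z-o[2])/r[:,2]
    else: t=c['z_map'][uv[:,1].astype(int),uv[:,0].astype(int)]
    return o+r*np.asarray(t)[:,None]
E
python3 - <<'E'
from h import *
for n in('scene','top'):
    c=grab(n,n+'0.png'); print(n,c['k1'],np.round(c['pose'],3).tolist())
o=robot.get_obs(); print(o['t'],o['ee_pos'],o['ee_rot'])
E
```

```text
pics
scene 0.02082189093893887 [[-0.103, -0.54, 0.836, -0.79], [-0.995, 0.072, -0.076, 0.166], [-0.019, -0.839, -0.544, 1.002], [0.0, 0.0, 0.0, 1.0]]
top 0.008298718079810134 [[0.445, -0.7, 0.558, -0.032], [-0.896, -0.349, 0.276, -0.282], [0.002, -0.623, -0.782, 1.024], [0.0, 0.0, 0.0, 1.0]]
0.1 [0.20055783 0.64408349 0.2524319 ] [ 9.88626297e-01 -1.50390887e-01 -3.23313052e-05  7.90827740e-04]
```

View pics/scene0.png

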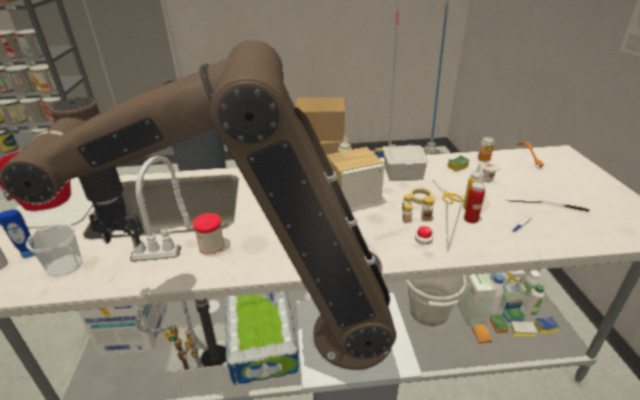

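View pics/top0.png

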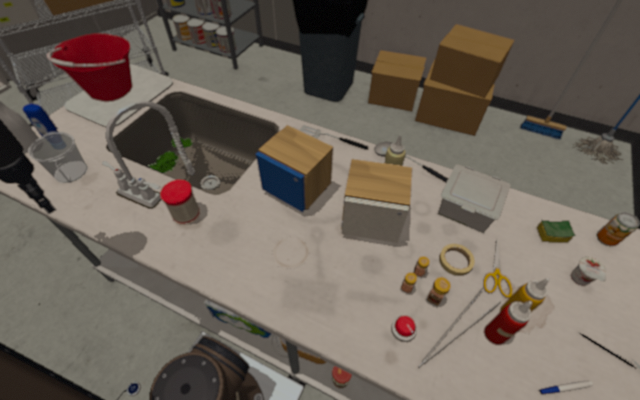

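The scene view is blocked by the arm, but the tap and the white cupboard (360,180) show. In the top view the blue door spans about (260-305, 160-207), the white cupboard is at (377,200) and the canister at (180,200). Next I'll measure the door.

```bash
cat > m.py <<'E'
from h import *
def bluepts(c):
    hsv=cv2.cvtColor(c['pixels'],cv2.COLOR_BGR2HSV)
    m=cv2.inRange(hsv,(100,120,40),(125,255,255))
    n,l,s,ce=cv2.connectedComponentsWithStats(m)
    out=[]
    for i in range(1,n):
        if s[i,4]>60:
            v,u=np.nonzero((l==i)&(c['z_map']>0)); out.append((s[i],np.c_[u,v],world(c,np.c_[u,v])))
    return out
E
python3 - <<'E'
from m import *
np.set_printoptions(precision=4,suppress=True)
c=grab('top')
for s,uv,p in bluepts(c):
    print(s,p.mean(0),p.min(0),p.max(0))
    if 230<s[0]<320 and 120<s[1]<220:
        k=cv2.erode(np.uint8(np.isin(np.arange(400*640),uv[:,1]*640+uv[:,0]).reshape(400,640)),np.ones((5,5)))
        v,u=np.nonzero(k); q=world(c,np.c_[u,v]); m=q.mean(0); n=np.linalg.svd(q-m)[2][2]; n*=-np.sign(n[0])
        print('plane',m,n,'rms',np.std((q-m)@n))
        yaw=np.arctan2(-n[1],-n[0]); t=np.array([-np.sin(yaw),np.cos(yaw),0]); print('yaw',yaw)
        a=p@t; print('width extents',np.percentile(a,[0,1,99,100]),'z',np.percentile(p[:,2],[0,1,99,100]))
        hull=cv2.convexHull(uv.astype(np.int32)); ap=cv2.approxPolyDP(hull,4,True)[:,0]
        print(np.c_[ap,world(c,ap)])
# cupboard tops: wood pixels near z .2, and all objects by height
v,u=np.mgrid[100:350:1,100:640:1]; uv=np.c_[u.ravel(),v.ravel()]
w=world(c,uv); hsv=cv2.cvtColor(c['pixels'],cv2.COLOR_BGR2HSV)[uv[:,1],uv[:,0]]
wood=(w[:,2]>.19)&(w[:,2]<.215)&(hsv[:,1]>70)&(hsv[:,0]<30)
im=np.zeros((400,640),np.uint8); im[uv[wood][:,1],uv[wood][:,0]]=1
n,l,s,ce=cv2.connectedComponentsWithStats(im)
for i in range(1,n):
    if s[i,4]>200:
        vv,uu=np.nonzero(l==i); q=world(c,np.c_[uu,vv])[:,:]
        print('top',s[i],q.mean(0),cv2.minAreaRect(q[:,:2].astype(np.float32)*1000))
for nm,(x0,x1,y0,y1) in dict(can=(155,205,175,225),timer=(385,425,310,345)).items():
    sel=(uv[:,0]>x0)&(uv[:,0]<x1)&(uv[:,1]>y0)&(uv[:,1]<y1)&(w[:,2]>.03)&(w[:,2]<.14)
    q=w[sel]; zt=np.percentile(q[:,2],95); q=q[q[:,2]>zt-.01]; print(nm,zt,q[:,:2].min(0),q[:,:2].max(0),(q[:,:2].min(0)+q[:,:2].max(0))/2)
big=cv2.resize(c['pixels'][120:260,140:440],None,fx=2.6,fy=2.6,interpolation=cv2.INTER_CUBIC); cv2.imwrite('pics/crop.png',big)
E
```

```text
[ 23 104  33  27 376] [0.4964 1.1027 0.1624] [0.4734 1.084  0.0873] [0.5174 1.1468 0.1976]
[522 121  40  17 281] [ 2.744  -0.8604 -0.8616] [ 2.709  -1.0002 -0.9003] [ 2.7713 -0.7185 -0.8137]
[ 256  152   48   59 1524] [0.6375 0.1725 0.1284] [ 0.6223  0.0876 -0.2099] [1.0017 0.5403 0.2032]
plane [0.6367 0.1739 0.125 ] [-0.9889  0.1488 -0.0029] rms 0.0012044840141980375
yaw -0.149387094834453
width extents [0.1797 0.1812 0.3555 0.6834] z [-0.2099  0.0343  0.2007  0.2032]
[[302.     210.       0.6251   0.0921   0.0354]
 [263.     187.       0.6505   0.2604   0.0407]
 [257.     152.       1.0017   0.5403  -0.2099]
 [302.     175.       0.6346   0.0923   0.1992]]
[541 387  18   6  78] [ 0.4162 -0.7126  0.0143] [ 0.4023 -0.7315  0.0099] [ 0.4297 -0.6935  0.0207]
top [ 259  125   74   52 2003] [0.7249 0.1602 0.2009] ((730.3155517578125, 164.77017211914062), (193.00674438476562, 151.37278747558594), 81.59403991699219)
top [ 345  159   67   47 2428] [ 0.713  -0.1269  0.2008] ((718.0223999023438, -124.34590911865234), (153.18292236328125, 188.1439666748047), 15.132575988769531)
can 0.12580382247703764 [0.4049 0.4056] [0.5049 0.5053] [0.4549 0.4554]
timer 0.05801002714906006 [ 0.3745 -0.3649] [ 0.4251 -0.3157] [ 0.3998 -0.3403]
```

View pics/crop.png

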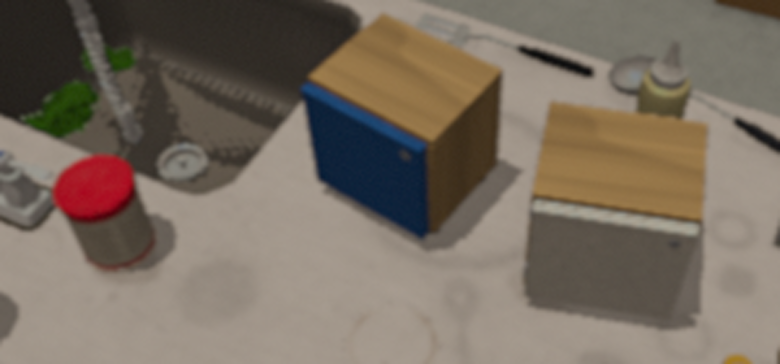

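Crop: the dot is at crop (405,155), i.e. image (296,180). The blue door's free edge is at crop x≈430, and there is a clear gap to the white cupboard. The measured yaw, width and height fit the text. Next I'll check the dot, the transit clearance and the deltas.

```bash
cat > g.py <<'E'
from h import *
from scipy.spatial.transform import Rotation as R
import sys
np.set_printoptions(precision=4,suppress=True)
YAW=-.149; C=np.array([.730,.1645]); c,s=np.cos(YAW),np.sin(YAW); A=np.array([[c,-s],[s,c]])
def toW(l): return np.r_[C+A@np.array(l[:2]),l[2]]
def toL(w): return np.r_[A.T@(np.array(w[:2])-C),w[2]]
HL=np.array([-.075,.091])
def door(th,r,off):
    """local xy of point at radius r from hinge, off>0 out of the front face (hinge-plane based; front face off=.021, back .006)"""
    d=np.array([-np.sin(th),-np.cos(th)]); n=np.array([-np.cos(th),np.sin(th)]); return HL+r*d+off*n
def delta(goal):
    o=robot.get_obs(); r=R.from_quat(o['ee_rot']); return r.inv().apply(goal-np.array(o['ee_pos']))*100
def state():
    o=robot.get_obs(); r=R.from_quat(o['ee_rot']).as_matrix(); f=o['ft_force']
    print('t',o['t'],'L',toL(o['ee_pos']),'toolx vs cup yaw deg',np.degrees(np.arctan2(r[1,0],r[0,0])-YAW),'F loc',A.T@np.array(f)[:2],f[2],'w',o['width'])
E
python3 - <<'E'
from g import *
c0=grab('top')
print('dot',world(c0,[[296,180]]), toW([-.096,-.069,.178]), 'by ray at z .178',world(c0,[[296,180]],.178))
uv=np.array([(u,v) for v in range(60,300) for u in range(60,420)]); w=world(c0,uv)
sel=(w[:,2]>.15)&(w[:,0]>.1)&(w[:,0]<.62)&(w[:,1]>0)&(w[:,1]<.8)
q=w[sel]; g=np.floor(q[:,:2]/.05)
for k in np.unique(g,axis=0):
    m=(g==k).all(1)
    if m.sum()>2: print(k*.05,m.sum(),q[m,2].max())
state(); print('delta A',delta(toW([-.19,-.069,.253])))
E
```

```text
dot [[0.6246 0.1085 0.1784]] [0.6248 0.1105 0.178 ] by ray at z .178 [[0.6249 0.1087 0.178 ]]
[0.4 0.6] 7 0.26616761152024504
[0.4  0.65] 150 0.27718284821784966
[0.45 0.6 ] 149 0.33559754137482534
[0.45 0.65] 103 0.3202191372834178
[0.5 0.6] 141 0.3448321200976616
[0.55 0.55] 50 0.3328200001535857
[0.55 0.6 ] 80 0.34324073606506045
[0.6  0.55] 77 0.32049429806560825
t 0.2 L [-0.5948  0.3958  0.2527] toolx vs cup yaw deg -8.754410414877706 F loc [0.2808 0.4518] 0.04580014271941616 w 0.08558955973323411
delta A [47.0788 39.7811  0.0209]
```

```bash
python3 -m handwheel '[[1.8,1.5,0,0],[3.5,3,0,0],[3.5,3,0,0],[3.5,3,0,0],[3.5,3,0,0],[3.5,3,0,0],[3.5,3,0,0],[3.5,3,0,0]]' 0; python3 -m handwheel '[[3.5,3,0,0],[3.5,3,0,0],[3.5,3,0,0],[3.5,3,0,0],[3.5,3,0,0],[2,1.8,0,0],[0,0,0,-8.5],[0,0,0,0]]'
python3 -c "
from g import *
state(); print(delta(toW([-.15,-.069,.19])))"
```

```text
t: 1.0
ee_pos: [0.3854, 0.3498, 0.2535]
ee_rot: [0.989, -0.15, 0.0, -0.0]
ft_force: [1.4, 0.6, -0.5]
width: -0.0003
finger_force: 0.0
t: 1.8
ee_pos: [0.5213, 0.1321, 0.253]
ee_rot: [0.997, -0.076, -0.0, 0.0]
ft_force: [0.6, -0.8, -0.1]
width: -0.0003
finger_force: 0.0
t 1.8 L [-0.2015 -0.063   0.253 ] toolx vs cup yaw deg -0.2283499242780849 F loc [ 0.6739 -0.6906] -0.11803545336268155 w -0.0003075158879534163
[5.1597 0.5755 6.3015]
```

```bash
python3 -m handwheel '[[1.5,0.6,2,0],[1.5,0,2,0],[1.5,0,2.4,0],[1.0,0,0,0],[1,0,0,0],[0,0,0,0]]'
python3 -c "
from g import *
state(); print(delta(toW([-.107,-.069,.19])))
grab('scene','s1.png');grab('top','t1.png')"
```

```text
t: 2.4
ee_pos: [0.5859, 0.1177, 0.1905]
ee_rot: [0.997, -0.077, 0.001, -0.0]
ft_force: [0.0, 0.9, -0.5]
width: 0.0001
finger_force: 0.0
t 2.4 L [-0.1356 -0.0677  0.1905] toolx vs cup yaw deg -0.31230049511629604 F loc [-0.0958  0.9034] -0.5106930946149119 w 0.0001395059892451258
[2.8557 0.1164 0.0525]
```

View pics/t1.png

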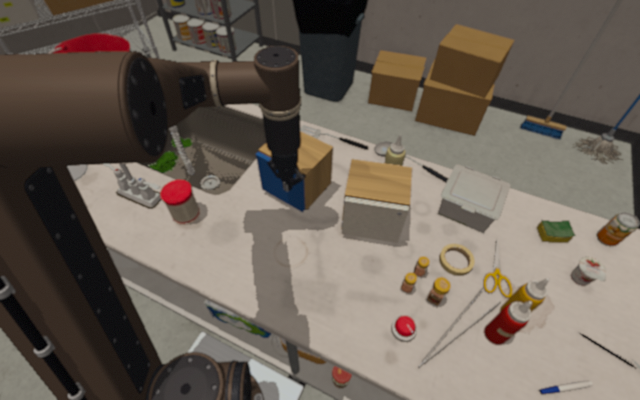

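The closed fingers hang in front of the door at (288,180), right by the dot. Now a slow approach.

```bash
python3 -m handwheel '[[0.8,0.1,0,0],[0.8,0,0,0],[0.6,0,0,0],[0.3,0,0,0],[0,0,0,0]]'; python3 -m handwheel '[[0.2,0,0,0],[0.2,0,0,0],[0,0,0,0]]'
python3 -c "
from g import *
state()"
```

```text
t: 3.0
ee_pos: [0.6094, 0.1122, 0.189]
ee_rot: [0.997, -0.077, -0.0, 0.0]
ft_force: [0.3, -0.6, 0.5]
width: -0.0004
finger_force: 0.0
t: 3.3
ee_pos: [0.613, 0.1118, 0.1893]
ee_rot: [0.997, -0.077, -0.0, 0.0]
ft_force: [0.5, 0.3, 0.0]
width: 0.0001
finger_force: 0.0
t 3.3 L [-0.1079 -0.0695  0.1893] toolx vs cup yaw deg -0.25510114451157617 F loc [0.4918 0.3504] 0.040626791934712886 w 0.00010396861184577702
```

```bash
for i in 1 ; do python3 -m handwheel '[[0.15,0,0,0],[0.15,0,0,0],[0,0,0,0]]'|grep -E 'pos|force'; python3 -m handwheel '[[0.1,0,0,0],[0.1,0,0,0],[0,0,0,0]]'|grep -E 'pos|ft'; done
python3 -c "
from g import *
state()"
```

```text
ee_pos: [0.6153, 0.1112, 0.1893]
ft_force: [-4.0, 0.6, 2.8]
finger_force: 2.2
ee_pos: [0.6177, 0.1107, 0.1892]
ft_force: [-5.0, -1.5, 2.4]
t 3.9 L [-0.1031 -0.0699  0.1892] toolx vs cup yaw deg -0.25987341029663497 F loc [-4.7723 -2.1863] 2.400028492394742 w -0.0002623856185430957
```

```bash
python3 -m handwheel '[[0.15,0,0,0],[0.1,0,0,0],[0,0,0,0]]'|grep -E 'pos|ft'
python3 -c "
from g import *
state()"
```

```text
ee_pos: [0.6183, 0.1105, 0.1892]
ft_force: [-13.2, 0.4, 7.2]
t 4.2 L [-0.1025 -0.07    0.1892] toolx vs cup yaw deg -0.261747369066439 F loc [-13.1076  -1.546 ] 7.188463921885036 w 5.569929231424085e-05
```

At the stop with 13 N, so the catch is free. Backing off now.

```bash
python3 -m handwheel '[[-0.5,0,0,0],[-2,0,0,0],[-3.5,0,0,0],[-3.5,0,0,0],[-3,0,0,0],[0,0,-2,0],[0,0,-3,0],[0,0,-3,0]]'|grep -E 'pos|ft'
python3 -m handwheel '[[0,0,0,0],[0,0,0,0],[0,0,0,0],[0,0,0,0],[0,0,0,0],[0,0,0,0]]'|grep -E 'pos|ft'
python3 - <<'E'
from g import *
from m import bluepts
state()
c=grab('top','t2.png')
for s,uv,p in bluepts(c):
    k=(p[:,2]>.03)&(p[:,2]<.21)&(p[:,0]<.8)&(p[:,0]>.4)&(p[:,1]<.35)
    p=p[k]
    if len(p)>300 and 230<s[0]<320:
        q=p[(p[:,2]<.16)]; m=q.mean(0); n=np.linalg.svd(q-m)[2][2]; n*=-np.sign(n[0])
        th=YAW-np.arctan2(-n[1],-n[0]); print(s,'plane',m,n,'rms',np.std((q-m)@n),'door angle',th)
E
```

```text
ee_pos: [0.4974, 0.1303, 0.2707]
ft_force: [0.1, 0.8, 0.4]
ee_pos: [0.4968, 0.1297, 0.2688]
ft_force: [0.3, -0.8, 0.9]
t 5.6 L [-0.2255 -0.0691  0.2688] toolx vs cup yaw deg -0.2583518326321396 F loc [ 0.4407 -0.7861] 0.8600381269746102 w 0.00017912841441303522
[266 183  18  39 328] plane [0.5711 0.156  0.0977] [-0.8416  0.54   -0.0075] rms 0.002012025584008842 door angle 0.4214253029158772
```

View pics/t2.png

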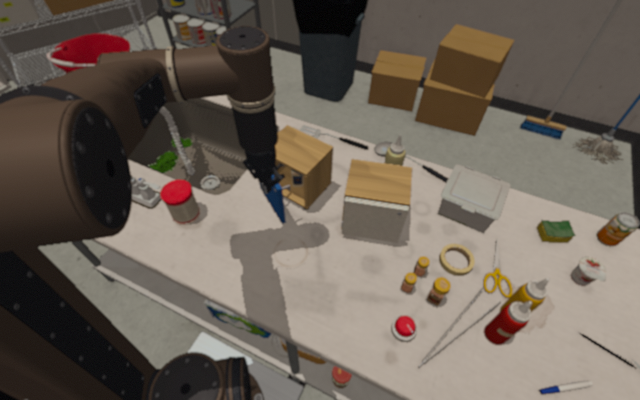

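The door stands ajar at about 0.42 rad: its front is seen as a narrow blue strip at (278,203) and the inside is open at (297,180). Next, over and down behind it.

```bash
python3 -m handwheel '[[3.5,0,0,0],[3.5,-0.4,0,0],[3.5,-0.4,0,0],[2,0,0,0],[0,0,0,0],[0,0,2,0],[0,0,2,0],[0,0,1,0]]'|grep -E 'pos|ft'
python3 -c "
from g import *
state()"
```

```text
ee_pos: [0.6203, 0.1184, 0.2175]
ft_force: [0.4, -0.3, 0.7]
t 6.45 L [-0.1016 -0.0619  0.2175] toolx vs cup yaw deg -0.2655280319420855 F loc [ 0.433  -0.1981] 0.7040393170420702 w 5.7014132388662275e-05
```

```bash
python3 -m handwheel '[[0,0,1.5,0],[0,0,1.5,0],[0,0,0,0],[-0.8,-0.5,0,0],[-0.9,-0.5,0,0],[-1.4,-0.5,0,0],[-1.4,-0.6,0,0],[0,0,0,0]]'|grep -E 'pos|ft'
python3 -m handwheel '[[-1.2,-0.8,0,0],[-1.3,-0.9,0,0],[-1.0,-1.1,0,0],[-1.0,-1.1,0,0],[-0.8,-1.2,0,0],[-0.8,-1.3,0,0],[0,0,0,0]]'|grep -E 'pos|ft'
python3 - <<'E'
from g import *
state(); grab('top','t3.png')
E
```

```text
ee_pos: [0.5785, 0.1475, 0.1902]
ft_force: [0.4, 0.8, -0.0]
ee_pos: [0.5292, 0.2208, 0.1893]
ft_force: [0.2, -0.2, -0.3]
t 7.95 L [-0.2069  0.0259  0.1893] toolx vs cup yaw deg -0.15277991130590274 F loc [ 0.2088 -0.1702] -0.33522446383544163 w -1.4049594534931695e-05
```

View pics/t3.png

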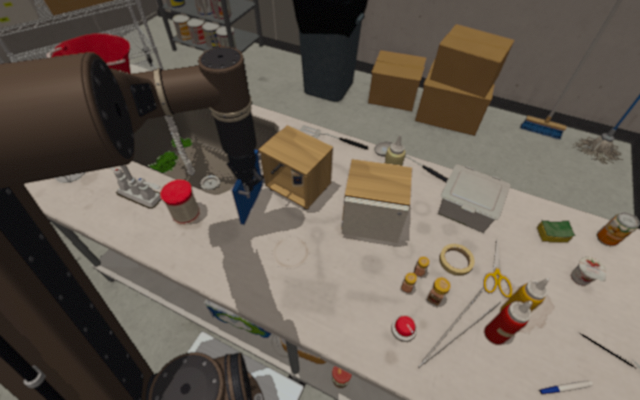

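The door has swung with the fingers: its blue strip is at (247,197), and the cupboard stands open at (290,180). Continuing the arc to just past square.

```bash
python3 -m handwheel '[[-0.6,-1.2,0,0],[-0.6,-1.3,0,0],[-0.3,-1.3,0,0],[-0.2,-1.2,0,0],[-0.1,-1.1,0,0],[0,-0.8,0,0],[0,-0.5,0,0],[0,0,0,0]]'|grep -E 'pos|ft'
python3 -m handwheel '[[0,0.5,0,0],[0,1,0,0],[0,2,0,0],[0,2,0,0],[0,0,-2,0],[0,0,-4,0],[0,0,-4,0],[0,0,0,0]]'|grep -E 'pos|ft'
python3 -m handwheel '[[0,4,0,0],[0,4,0,0],[0,4,0,0],[0,4,0,0],[0,4,0,0],[0,0,0,0]]'|grep -E 'pos|ft'
python3 - <<'E'
from g import *
from m import bluepts
state()
c=grab('top','t4.png'); uv=np.array([(u,v) for v in range(130,260) for u in range(200,300)])
w=world(c,uv); h=cv2.cvtColor(c['pixels'],cv2.COLOR_BGR2HSV)[uv[:,1],uv[:,0]]
k=(h[:,0]>98)&(h[:,0]<126)&(h[:,1]>100)&(w[:,2]>.185)&(w[:,2]<.215)
L=np.array([toL(p) for p in w[k]]); print(len(L))
vx,vy,x,y=cv2.fitLine(L[:,:2].astype(np.float32),cv2.DIST_HUBER,0,.01,.01).ravel(); print('angle from top edge',np.arctan2(abs(vx),vy*np.sign(-vx)),L.min(0),L.max(0))
E
```

```text
ee_pos: [0.5235, 0.2952, 0.1891]
ft_force: [0.1, 0.5, 0.0]
ee_pos: [0.5169, 0.2396, 0.2958]
ft_force: [0.8, 0.1, 0.3]
ee_pos: [0.4823, 0.0379, 0.2896]
ft_force: [0.1, 0.0, -0.1]
t 10.2 L [-0.2261 -0.1619  0.2896] toolx vs cup yaw deg -0.4809723273510272 F loc [0.1026 0.0418] -0.09732615944021494 w -9.573750464282672e-05
330
angle from top edge 1.4555869 [-0.2537  0.0975  0.1851] [-0.0721  0.1303  0.2029]
```

View pics/t4.png

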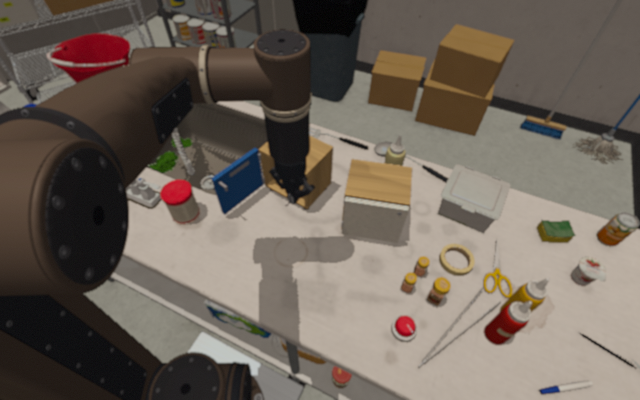

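The door stands wide open at about 1.69 rad: the inner face shows at (240,182), and its top edge runs out to local y≈0.13, past square. The fingers are clear, the white door is shut, and the canister and timer haven't moved.

```bash
python3 -m handwheel '[[0,0,0,0],[0,0,0,0],[0,0,0,0],[0,0,0,0],[0,0,0,0]]'|grep ft; python3 -c "
from workcell import robot
print(robot.finish_job())"
```

```text
ft_force: [0.6, 0.6, 0.4]
the job is handed in; nothing more can be done
None
```

The job is handed in: the blue door was pressed to free its catch, sprang ajar, and was pushed round to about 1.69 rad (past square), with the white door shut, nothing seen to have moved, and the arm clear; no verdict came back.

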